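Clamp a cartridge fuse in the cam-lever test jig and hold for the reading

ROBOT

A 7-joint arm with a two-finger parallel gripper is mounted at the origin on the work surface. World frame = base frame: x ahead of the robot, y to its left, z up, the work surface at z = 0. Lengths are in m, angles in rad, forces in N, time in s.
With the tool pointing down it reaches from about 0.35 to 0.9 m from the base axis. Payload 8.1 kg.
Tool frame: the origin (TCP) lies at the very end of the fingers, on their centre line; the grasp point (between the pads) lies 19 mm behind it (arm.grip_depth is the distance from the TCP to the grasp point, in m); x points along the fingers, z is the direction in which the jaws open and shut, and the axes are right-handed (so a half turn about x gives the same grasp; the last joint's range is limited). The gripper opens to 92 mm and grips with 3 to 60 N. Pads are 19 mm wide; open, the fingers measure 130 mm over their backs; the gripper's body (75 mm by 190 mm) begins 47 mm behind the grasp point.
Start: joints at [-1.287, 0.434, 0.025, 1.573, -0.012, 1.134, -0.075], TCP at [0.236, 0.579, 0.227] pointing down, gripper open.
Joint ranges: [-2.62, 2.62], [-0.44, 2.09], [-1.27, 1.32], [0.08, 2.57], [-1.32, 4.46], [0.12, 2], [-2.74, 2.74]. Speed limits (rad/s): [2.22, 2.22, 3.01, 3.01, 3.14, 3.14, 3.14].

INTERFACE

Orientations are given as a rotation vector (axis times angle).
In Python, from cell import status, cams, arm gives the robot as it stands. The module is installed in compiled form; this text tells all that it offers.
- The arm moves only by the tool step_arm, never from a script. Its argument "rows" is a list of rows, each a list of 7 numbers: the gripper command: -1 is fully open, 1 is shut, values between are in proportion, then the shift along the tool's x, y, z as a fraction of full scale, then the turn, a rotation vector about the tool's x, y, z as a fraction of full scale. In form: [[grip, x, y, z, rx, ry, rz], ...]. A call has 1 to 12 rows; each row is the pose to reach, as a shift and turn from the pose commanded when the call began, along the tool's axes at that moment; what a row does not reach only later rows make up. Full scale, the value 1, is 80 cm for a shift and 60 degrees for a turn. A row lasts 1/12 s, in which the tool goes at most 41.7 mm and 7.16 degrees, less where a joint would pass 70% of its speed; a pose out of reach is approached as far as the arm can. A call with a number of a shift or a turn outside -1 to 1 is refused whole. A call with a gripper value outside its range is refused whole. The fingers move at their own pace and stop on an object; "newtons" is the grip in N (left out, the last holds). Time passes only in rows, so rows that repeat a pose let the fingers close. It gives the time, the measured TCP pose, the force and the opening at its end, in the units of the state.
- status.observe(): the state, without advancing time (a new reading comes with each control period).
- cams.get_image(name): name is "scene" or "top" or "wrist"; returns a dict with "pixels" (400x640x3 uint8, red, green, blue), "range_z" (400x640 float32, m along the optical axis (not along the pixel's ray), 0 where there is no reading), "camera_matrix" (3x3 intrinsics, pixels), "distortion" ([k1, k2, p1, p2, k3] as OpenCV has them; the pictures are not rectified), "eye" and "attitude" of the camera in the world; the wrist camera has in their place "tool_from_camera" (4x4, takes a point from camera to tool coordinates, whose origin is the TCP and whose axes are the tool frame's). Camera axes: x right, y down, z forward; pixel columns grow to the right and rows downward; lengths in m; the calibration is good to about 2 mm. A picture is of the moment at which its call begins: read the wrist's pose just before it.
- arm.sign_off(): hands the job in, once; it reports no verdict.
The state is a dict: "clock": time; "joints": joint angles; "dq": joint speeds; "joint_efforts": joint torques, N m; "position": TCP position; "ee_rot": TCP orientation; "force": force on the tool from outside, world axes, zero at the start; "ft_torque": the same for the moment, N m; "width": opening from 0.0 (shut) to 1.0 (fully open).
Only numpy, scipy, OpenCV 4.12 (cv2) and the standard library are available. Lean on these libraries where they do the work, as an engineer would, in place of code of your own. Each camera call takes 0.05 s, during which the arm holds its last target.

TASK

Take the one thick cartridge fuse out of the wooden stand and lower it, without dropping it, upright and fully home into the socket of the test jig. Let go of it, then swing the jig's sprung cam lever round clockwise (seen from above) to the cam's highest lift, where the lever arm lies in line with the jig and points straight away from the fuse and the sliding contact presses hardest on it. The lever springs back by itself, so finish while still holding it there for the reading, and leave the two slim fuses, the screwdriver and the meter where they are.

Things in the scene. Friction and masses are not known exactly. Their poses are not given: they have to be found in the camera images.
- thick_fuse: the fuse to test: white ceramic cylinder with plain metal end caps, 22 mm in diameter, 58 mm tall (caps 15 mm), 40 to 85 g, the same either end up. Origin at the centre of its underside, z up along it. It stands upright in any one of the stand's three holes: its lowest 14 mm are in the hole (its foot 18 mm above the bench), the other 44 mm stand clear
- slim_fuse_a: bystander: a slim fuse of the same make, 14 mm in diameter and 51 mm tall, upright in another hole of the stand, its top 19 mm lower than the thick fuse's. Origin at the centre of its underside
- slim_fuse_b: bystander: a second slim fuse like slim_fuse_a, in the remaining hole
- stand: fixed wooden stand, 50 (x) by 160 (y) by 32 mm high, origin at the centre of its underside. Three holes in a row along its y at y = -50, 0 and +50 mm, step-drilled: 24 mm wide for the first 14 mm, then 16 mm wide for 12 mm more. Room for fingers is on its x sides: close along the stand's x
- jig: fixed test jig, base plate 180 (x) by 110 (y) by 12 mm, origin at the centre of its underside. Along its x: lever pivot (-24 mm), black sliding carriage (top at 78 mm), brass socket block (+55), behind it two upright brass pins, tops at 74 mm, 1.8 mm clear of a centred fuse. Two posts 34 mm high at x 79, y +-42. Room for fingers at the fuse is on its +y and -y sides: close along the jig's y
- socket (a point): centre of the floor of the jig's round socket: 18 mm above the bench; the hole is 24 mm wide (26 to 28 mm at its chamfered mouth) and 12 mm deep, so 46 mm of a seated fuse stand clear of the block. Axes as those of the jig
- plunger: brass contact plunger, 10 mm head, sprung in the carriage, facing the fuse's upper cap along the jig's +x, 69 mm above the bench. Origin at the centre of its tip face, x as the jig's. With the lever at rest it is 4.5 mm clear of a fuse centred in the socket; the cam moves it 8 mm forward, so that it presses the fuse with about 5 to 9 N
- cam (a joint): turn of the cam and its lever about the upright pivot, rad, 0 at rest, growing clockwise from above, stop at 2.1. At 0 the arm points to the jig's -y; at 1.571 (a quarter turn) to its -x, straight away from the fuse: the highest lift, 8 mm (lift = 8 mm x sine of the angle, so it falls again beyond). A spring drives it back to 0: about 1.2 N at the hand grip at rest, 3.5 N at highest lift
- lever: the cam lever: a flat steel arm 14 mm wide, 44 to 52 mm above the bench, from the pivot out to an upright black cylindrical hand grip. Origin on the pivot axis 30 mm above the bench; the arm points along the body's own -y and turns with the cam
- grip (a point): point on the axis of the upright hand grip, 75 mm above the bench, 100 mm from the pivot axis. The hand grip is a plain cylinder 20 mm in diameter, from 52 to 92 mm above the bench, free on all sides and from above; it does not spin on the arm, but can turn between fingers
- pivot (a point): point on the pivot axis of cam and lever, 55 mm above the bench
- screwdriver: bystander: screwdriver with a black handle, about 170 mm long, lying on the bench beyond the stand. Origin under it
- meter: bystander: grey hand-held meter, 160 by 78 by 34 mm, lying on the bench beyond the jig. Origin at the centre of its underside

How it is judged:
On the way:
1. the thick fuse stands upright and fully home in the jig's socket and has been let go, with the lever still at rest (z of thick_fuse in the frame of socket below 0.003 m and horizontal distance between thick_fuse and socket below 0.005 m and angle between thick_fuse's own z axis and vertical below 0.12 rad and contact force between the fingers and thick_fuse below 0.05 N and value of joint cam below 0.3 rad), for 0.2 s.
At the end, for the whole second after the job is handed in: Fingers hold the lever (over 1 N) within 0.17 rad of highest lift; plunger presses the thick fuse over 4 N; fuse, not touched by fingers, is within 3 mm of the socket floor, 5 mm of centre, 0.12 rad of upright. Slim fuses within 20 mm and 0.4 rad, screwdriver and meter within 30 mm of their start (value of joint cam between 1.4 and 1.74 rad and contact force between the fingers and lever above 1 N and contact force between plunger and thick_fuse above 4 N and z of thick_fuse in the frame of socket below 0.003 m and horizontal distance between thick_fuse and socket below 0.005 m and angle between thick_fuse's own z axis and vertical below 0.12 rad and contact force between the fingers and thick_fuse below 0.05 N and distance of each of slim_fuse_a, slim_fuse_b from where it was at the start of the episode below 0.02 m and angle between each of slim_fuse_a, slim_fuse_b's own z axis and vertical below 0.4 rad and distance of each of screwdriver, meter from where it was at the start of the episode below 0.03 m); the arm keeps its last pose, push and grip.
It fails at once if the thick fuse is dropped into the socket instead of lowered (horizontal distance between thick_fuse and socket below 0.03 m and z of thick_fuse in the frame of socket above 0.01 m and contact force between the fingers and thick_fuse below 0.02 N and linear speed of thick_fuse above 0.2 m/s).
It fails at once if a slim fuse is knocked over or taken out of its hole (distance of any of slim_fuse_a, slim_fuse_b from where it was at the start of the episode above 0.03 m or angle between any of slim_fuse_a, slim_fuse_b's own z axis and vertical above 0.5 rad).
It fails at once if the screwdriver or the meter is pushed away (distance of any of screwdriver, meter from where it was at the start of the episode above 0.04 m).
It also fails if it takes over 58 s, if anything falls off the work surface, if the arm or the gripper's body presses on something with over 40 N, if the wrist force passes 120 N, or if a joint passes its speed limit or range.

## Working session

There is one attempt and no reset: what is moved stays moved. The work goes in short steps, Python scripts to look and compute and a tool call to move; the robot and the scene stay as the last step left them, time stands still between calls to the robot, and variables do not carry over. Pictures are saved under pics/ and viewed, and the job is handed in when it is done.

Besides the shell and the picture viewer there is one more tool, called as name([rows], argument=value, ...), one row to a line, values as JSON. step_arm: Moves the arm, as the interface text tells. Its arguments: {"type":"object","properties":{"rows":{"type":"array","items":{"type":"array","items":{"type":"number"}}},"newtons":{"type":"number"}},"required":["rows"]}

```bash
mkdir -p pics; ls; python3 - <<'E'
from cell import status, cams, arm
import cv2, numpy as np
s=status.observe(); print({k:np.round(v,4) for k,v in s.items()}); print(arm.grip_depth)
for n in ["scene","top","wrist"]:
    i=cams.get_image(n); cv2.imwrite(f"pics/{n}0.png",i["pixels"][:,:,::-1]); np.savez(f"{n}0.npz",**i)
    print(n,{k:np.round(v,4).tolist() for k,v in i.items() if k not in("pixels","range_z")})
E
```

```text
pics
{'clock': np.float64(0.0), 'joints': array([-1.2866,  0.4352,  0.025 ,  1.5742, -0.0116,  1.134 , -0.0751]), 'dq': array([-0.0007, -0.0011, -0.0012,  0.0005, -0.0009,  0.0015,  0.0005]), 'joint_efforts': array([-1.00000e-04, -6.67852e+01,  9.84400e-01, -3.14474e+01,
       -6.07000e-02,  4.28000e-02,  2.00000e-04]), 'position': array([0.2356, 0.5783, 0.2259]), 'ee_rot': array([-0.9207,  1.369 ,  0.919 ]), 'force': array([-0.0687, -0.4349,  0.5734]), 'ft_torque': array([-0.0067, -0.0188, -0.0111]), 'width': np.float64(1.002)}
0.0188
scene {'camera_matrix': [[517.9568, 0.0, 317.9127], [0.0, 517.9568, 200.0912], [0.0, 0.0, 1.0]], 'distortion': [-0.1566, 0.0, 0.0, 0.0, 0.0], 'eye': [1.0103, 0.5009, 0.8933], 'attitude': [-0.9662, -2.6239, 0.8712]}
top {'camera_matrix': [[411.2276, 0.0, 314.6688], [0.0, 411.2276, 201.5822], [0.0, 0.0, 1.0]], 'distortion': [0.0287, 0.0, 0.0, 0.0, 0.0], 'eye': [0.5006, 0.03, 0.9145], 'attitude': [-2.1386, 2.1371, -0.1973]}
wrist {'camera_matrix': [[343.4625, 0.0, 319.384], [0.0, 343.4625, 196.0485], [0.0, 0.0, 1.0]], 'distortion': [-0.0424, 0.0, 0.0, 0.0, 0.0], 'tool_from_camera': [[0.0008, -0.2985, 0.9544, -0.1569], [0.0012, -0.9544, -0.2985, 0.0792], [1.0, 0.0013, -0.0004, -0.0011], [0.0, 0.0, 0.0, 1.0]]}
```

View pics/scene0.png

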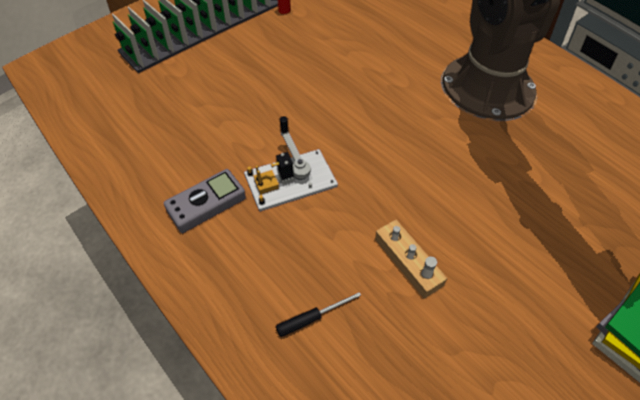

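View pics/top0.png

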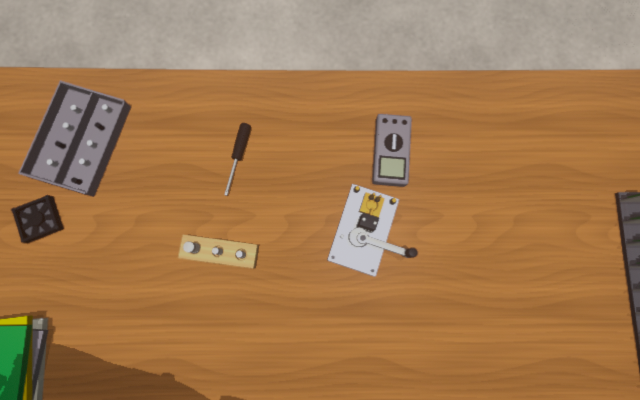

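View pics/wrist0.png

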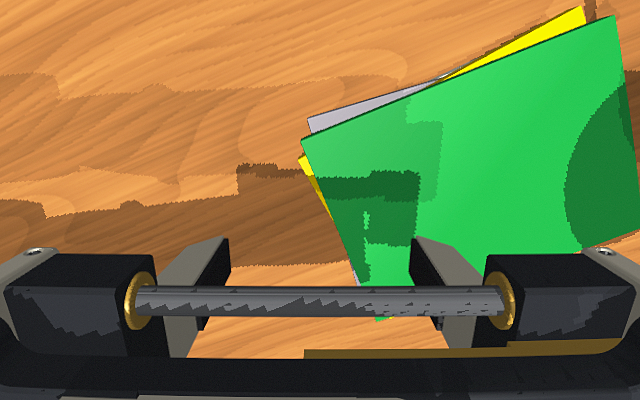

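The top view shows the stand centred near (218,251) with the thick fuse at its left hole (190,247). The jig is near (364,230), with its socket up at (372,204), and the lever grip is at (411,253). I'll measure these next.

```bash
cat > h.py <<'E'
import numpy as np, cv2
from scipy.spatial.transform import Rotation as R
def load(n): return dict(np.load(n))
def pose(d,tcp=None,rot=None):
    if 'eye' in d: return R.from_rotvec(d['attitude']).as_matrix(), d['eye']
    T=d['tool_from_camera']; Rt=R.from_rotvec(rot).as_matrix()
    return Rt@T[:3,:3], Rt@T[:3,3]+tcp
def plane(d,px,z,tcp=None,rot=None):
    px=np.asarray(px,float).reshape(-1,1,2)
    u=cv2.undistortPoints(px,d['camera_matrix'],d['distortion'])[:,0]
    M,e=pose(d,tcp,rot)
    r=np.c_[u,np.ones(len(u))]@M.T
    return e+r*((z-e[2])/r[:,2])[:,None]
def cloud(d,tcp=None,rot=None):
    h,w=d['range_z'].shape
    g=np.stack(np.meshgrid(np.arange(w),np.arange(h)),-1).reshape(-1,1,2).astype(float)
    u=cv2.undistortPoints(g,d['camera_matrix'],d['distortion'])[:,0]
    M,e=pose(d,tcp,rot); z=d['range_z'].reshape(-1,1)
    return (e+(np.c_[u,np.ones(len(u))]*z)@M.T).reshape(h,w,3)
E
python3 - <<'E'
from h import *
d=load('top0.npz'); p=d['pixels']
c=cloud(d)
hsv=cv2.cvtColor(p,cv2.COLOR_RGB2HSV)
a=cv2.resize(p[170:290,160:280],None,fx=6,fy=6,interpolation=cv2.INTER_CUBIC)[:,:,::-1]
b=cv2.resize(p[170:290,315:435],None,fx=5,fy=5,interpolation=cv2.INTER_CUBIC)[:,:,::-1]
cv2.imwrite('pics/a.png',cv2.resize(a,(600,600)));cv2.imwrite('pics/b.png',b)
for (x,y) in [(190,247),(216,251),(240,254),(228,253),(372,204),(365,222),(411,253),(385,242),(345,255),(200,300),(392,150)]:
    print((x,y),c[y,x].round(4),hsv[y,x])
# table-plane height & objects above
z=c[...,2]
m=((z>0.024)&(z<0.040)).astype(np.uint8); m[:,:170]=0;m[:,265:]=0;m[:225]=0;m[280:]=0
pts=np.argwhere(m)[:,::-1]; q=c[m>0][:,:2]; 
print('stand rect',cv2.minAreaRect(q.astype(np.float32)*1000))
m=((z>0.008)&(z<0.016)).astype(np.uint8); m[:,:320]=0;m[:,405:]=0;m[:183]=0;m[280:]=0
q=c[m>0][:,:2]; print('jig rect',len(q),cv2.minAreaRect(q.astype(np.float32)*1000))
E
```

```text
(190, 247) [0.5521 0.2707 0.0755] [ 30   4 196]
(216, 251) [0.5449 0.2219 0.0593] [130   4 198]
(240, 254) [0.5387 0.1727 0.0587] [120   6 201]
(228, 253) [0.5419 0.2019 0.0354] [ 21 100 197]
(372, 204) [ 0.6501 -0.1083  0.0194] [ 22 167 197]
(365, 222) [ 0.6028 -0.0839  0.0789] [ 7 30 77]
(411, 253) [ 0.5394 -0.1725  0.091 ] [ 3 38 81]
(385, 242) [ 0.564  -0.1286  0.0521] [  8   6 182]
(345, 255) [ 0.5386 -0.0478  0.0115] [120   9 203]
(200, 300) [ 0.4433  0.2651 -0.0006] [ 15 162 167]
(392, 150) [ 0.7674 -0.152   0.0409] [ 4 57 63]
stand rect ((546.7554931640625, 224.8001251220703), (160.6014404296875, 49.77173614501953), 82.06979370117188)
jig rect 2629 ((610.4825439453125, -93.63619995117188), (110.4831314086914, 211.2652587890625), 71.08598327636719)
```

View pics/a.png

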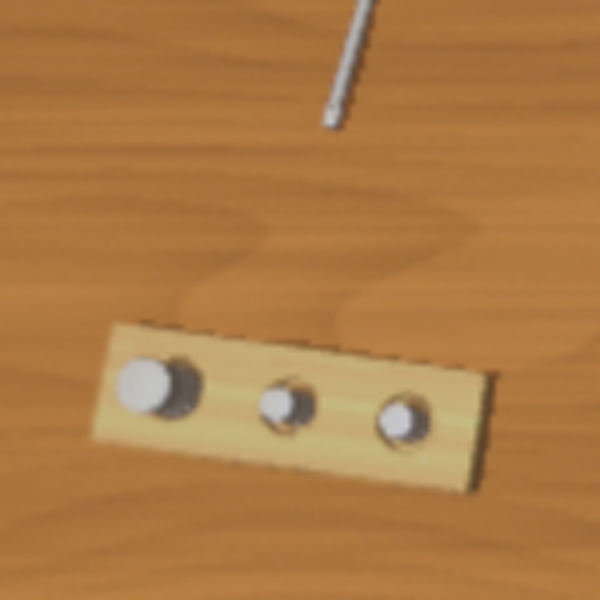

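View pics/b.png

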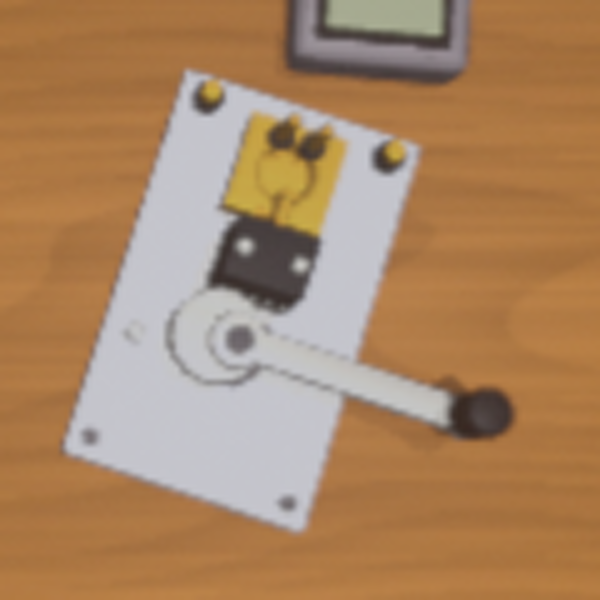

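Crop b shows the jig plate corners at about (185,70), (420,148), (305,532) and (65,452), and the socket at (286,172). In crop a the thick fuse top is at (146,385).

```bash
python3 - <<'E'
from h import *
d=load('top0.npz'); p=d['pixels'];hsv=cv2.cvtColor(p,cv2.COLOR_RGB2HSV)
co=lambda l,o,k:[(o[0]+(u+.5)/k-.5,o[1]+(v+.5)/k-.5) for u,v in l]
A=plane(d,co([(185,70),(420,148),(305,532),(65,452)],(315,170),5),0.012)
print(A.round(4)); ctr=A.mean(0); print('jig ctr',ctr)
print([np.linalg.norm(A[i]-A[(i+1)%4]).round(4) for i in range(4)])
# colour mask
m=((hsv[...,1]<40)&(hsv[...,2]>140)).astype(np.uint8); m[:,:325]=0;m[:,402:]=0;m[:182]=0;m[280:]=0
c=max(cv2.findContours(m,0,1)[0],key=cv2.contourArea)[:,0]
h=cv2.convexHull(c)[:,0]
for q in (plane(d,c,0.012),): 
    print('jig mask rect',cv2.minAreaRect((q[:,:2]*1000).astype(np.float32)))
x=A[0]+A[1]-A[2]-A[3]; yaw=np.arctan2(x[1],x[0]); print('yaw',yaw)
J=lambda a,b,z:np.array([ctr[0]+a*np.cos(yaw)-b*np.sin(yaw),ctr[1]+a*np.sin(yaw)+b*np.cos(yaw),z])
print('socket',J(.055,0,0),'pivot',J(-.024,0,0),'grip0',J(-.024,-.1,0),'gripEnd',J(-.124,0,0))
print('socket seen', plane(d,co([(286,172)],(315,170),5),0.03), 'pivot', plane(d,co([(240,340)],(315,170),5),0.055),'grip top',plane(d,co([(488,411)],(315,170),5),0.092))
print('thick top',plane(d,co([(146,385)],(160,170),5),0.076))
# stand by colour
m=(cv2.inRange(hsv,(15,60,140),(28,140,255)));m[:,:170]=0;m[:,265:]=0;m[:225]=0;m[280:]=0
m=cv2.morphologyEx(m,cv2.MORPH_OPEN,np.ones((3,3)));c=max(cv2.findContours(m,0,1)[0],key=cv2.contourArea)[:,0]
q=plane(d,c,0.032);r=cv2.minAreaRect((q[:,:2]*1000).astype(np.float32));print('stand',r)
E
```

```text
[[ 0.6978 -0.0647  0.012 ]
 [ 0.6623 -0.1692  0.012 ]
 [ 0.4937 -0.1133  0.012 ]
 [ 0.5278 -0.0098  0.012 ]]
jig ctr [ 0.59539253 -0.08925743  0.012     ]
[np.float64(0.1103), np.float64(0.1777), np.float64(0.109), np.float64(0.1786)]
jig mask rect ((589.1107177734375, -107.5809555053711), (149.34011840820312, 179.8241729736328), 71.19971466064453)
yaw -0.31610958675501977
socket [ 0.64766739 -0.10635535  0.        ] pivot [ 0.57258168 -0.08179652  0.        ] grip0 [ 0.54149456 -0.17684172  0.        ] gripEnd [ 0.47753648 -0.05070939  0.        ]
socket seen [[ 0.64836534 -0.10625991  0.03      ]] pivot [[ 0.57290668 -0.08140689  0.055     ]] grip top [[ 0.5417142  -0.17476951  0.092     ]]
thick top [[0.55291839 0.27303488 0.076     ]]
stand ((546.5089111328125, 225.443359375), (161.83163452148438, 51.4659423828125), 82.19766998291016)
```

```bash
cat >> h.py <<'E'
def goal(pos,yaw_z,flip=False):
    # tool x down, tool z horizontal at angle yaw_z
    zz=np.array([np.cos(yaw_z),np.sin(yaw_z),0]); xx=np.array([0,0,-1.]); yy=np.cross(zz,xx)
    return np.array(pos,float),np.stack([xx,yy,zz],1)
def delta(s,pos,M):
    Rc=R.from_rotvec(s['ee_rot']).as_matrix()
    return (Rc.T@(pos-s['position'])/0.8).round(5), (R.from_matrix(Rc.T@M).as_rotvec()/np.radians(60)).round(4)
E
python3 - <<'E'
from h import *
from cell import status
s=status.observe(); M=R.from_rotvec(s['ee_rot']).as_matrix(); print(M.round(3)); print(np.degrees(np.arctan2(M[1,2],M[0,2])))
for y in (-7.9,172.1): print(y,delta(s,*goal([.553,.2735,.17],np.radians(y))))
E
```

```text
[[-0.    -0.926  0.377]
 [-0.001  0.377  0.926]
 [-1.    -0.    -0.001]]
67.8354905156461
-7.9 (array([ 0.07047, -0.51116, -0.20328]), array([ 1.2623e+00, -9.0000e-04,  9.0000e-04]))
172.1 (array([ 0.07047, -0.51116, -0.20328]), array([-1.7377e+00, -9.0000e-04, -1.0000e-03]))
```

step_arm([
  [-1,0.07,-0.511,-0.203,0.9,0,0],
  [-1,0.07,-0.511,-0.203,0.9,0,0],
  [-1,0.07,-0.511,-0.203,0.9,0,0],
  [-1,0.07,-0.511,-0.203,0.9,0,0],
  [-1,0.07,-0.511,-0.203,0.9,0,0],
  [-1,0.07,-0.511,-0.203,0.9,0,0],
  [-1,0.07,-0.511,-0.203,0.9,0,0],
  [-1,0.07,-0.511,-0.203,0.9,0,0],
  [-1,0.07,-0.511,-0.203,0.9,0,0],
  [-1,0.07,-0.511,-0.203,0.9,0,0],
  [-1,0.07,-0.511,-0.203,0.9,0,0],
  [-1,0.07,-0.511,-0.203,0.9,0,0],
], newtons=20)

```text
clock: 1.15
position: [0.5575, 0.2668, 0.17]
ee_rot: [-0.186, 1.562, 0.179]
force: [-0.1, -0.7, 0.5]
width: 0.999
```

step_arm([
  [-1,0,0,0,0.36,0,0],
  [-1,0,0,0,0.36,0,0],
  [-1,0,0,0,0.36,0,0],
  [-1,0,0,0,0.36,0,0],
  [-1,0,0,0,0.36,0,0],
  [-1,0,0,0,0.36,0,0],
  [-1,0,0,0,0.36,0,0],
])

```text
clock: 1.73
position: [0.5529, 0.2743, 0.1707]
ee_rot: [0.104, 1.568, -0.104]
force: [-0.3, 1.2, -0.6]
width: 1.001
```

```bash
python3 - <<'E'
from h import *
from cell import status,cams
s=status.observe(); i=cams.get_image('wrist'); np.savez('w1.npz',**i,tcp=s['position'],rot=s['ee_rot'])
cv2.imwrite('pics/w1.png',i['pixels'][:,:,::-1])
print(s['position'],s['joints'].round(3),s['width'],s['clock'],delta(s,*goal([.553,.2735,.17],np.radians(-7.9))))
E
```

```text
[0.55294772 0.27434619 0.17072036] [-0.831  0.489  0.415  1.687 -0.225  1.013 -0.471] 1.00080563167478 1.7333 (array([ 0.0009 , -0.00104,  0.0002 ]), array([ 0.0053, -0.0001, -0.0001]))
```

View pics/w1.png

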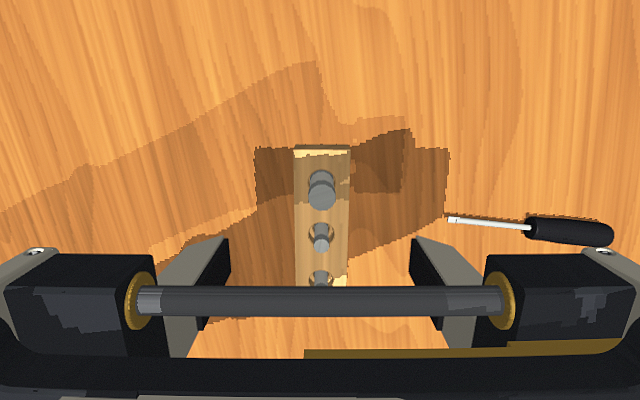

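```bash
python3 - <<'E'
from h import *
d=load('w1.npz'); c=cloud(d,d['tcp'],d['rot'])
for z0 in (.070,):
    m=(abs(c[...,2]-.076)<.006); m[:150]=0;m[230:]=0;m[:,:290]=0;m[:,355:]=0
    v,u=np.nonzero(m); print(len(u),u.min(),u.max(),v.min(),v.max(), c[m].mean(0)); ct=(u.mean(),v.mean())
    print(plane(d,[ct],.076,d['tcp'],d['rot']))
for n in [(321,236),(320,282)]: print(c[n[1],n[0]])
a=cv2.resize(d['pixels'][140:300,270:370],None,fx=5,fy=5)[:,:,::-1]; cv2.imwrite('pics/w1c.png',a[:600])
m=(abs(c[...,2]-.032)<.004); m[:140]=0;m[290:]=0;m[:,:280]=0;m[:,365:]=0
r=cv2.minAreaRect((c[m][:,:2]*1000).astype(np.float32));print(r)
E
```

```text
615 308 335 183 210 [0.55609052 0.27356759 0.07497862]
[[0.55612861 0.27391657 0.076     ]]
[0.55004118 0.22966124 0.04909184]
[0.5427421  0.18075594 0.04394775]
((550.9332275390625, 235.3729248046875), (135.7062225341797, 50.11003875732422), 82.2417221069336)
```

View pics/w1c.png

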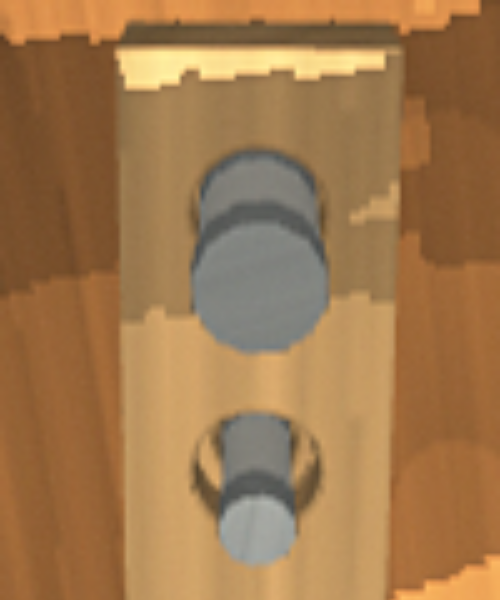

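The wrist view shows the thick fuse top at (321,197), within 2–3 mm of the top camera's estimate. I'll go down and grasp it.

step_arm([
  [-0.3,0.05,-0.0005,0.002,0.005,0,0],
  [-0.3,0.09,-0.0005,0.002,0.005,0,0],
  [-0.3,0.12,-0.0005,0.002,0.005,0,0],
  [-0.3,0.145,-0.0005,0.002,0.005,0,0],
  [-0.3,0.16,-0.0005,0.002,0.005,0,0],
  [-0.3,0.162,-0.0005,0.002,0.005,0,0],
  [-0.3,0.162,-0.0005,0.002,0.005,0,0],
  [-0.3,0.162,-0.0005,0.002,0.005,0,0],
])

```text
clock: 2.45
position: [0.5555, 0.2739, 0.0423]
ee_rot: [0.111, 1.567, -0.11]
force: [0.4, -0.3, -0.2]
width: 0.651
```

step_arm([
  [1,0,0,0,0,0,0],
  [1,0,0,0,0,0,0],
  [1,0,0,0,0,0,0],
  [1,0,0,0,0,0,0],
  [1,0,0,0,0,0,0],
  [1,0,0,0,0,0,0],
  [1,0,0,0,0,0,0],
  [1,0,0,0,0,0,0],
], newtons=20)

```text
clock: 3.12
position: [0.5547, 0.2736, 0.0412]
ee_rot: [0.111, 1.568, -0.11]
force: [0.0, -0.8, 0.9]
width: 0.233
```

step_arm([
  [1,-0.01,0,0,0,0,0],
  [1,-0.03,0,0,0,0,0],
  [1,-0.06,0,0,0,0,0],
  [1,-0.09,0,0,0,0,0],
  [1,-0.11,0,0,0,0,0],
  [1,-0.11,0,0,0,0,0],
  [1,-0.11,0,0,0,0,0],
])

```text
clock: 3.7
position: [0.5551, 0.2738, 0.1302]
ee_rot: [0.112, 1.566, -0.11]
force: [0.3, 0.1, -1.1]
width: 0.236
```

```bash
python3 - <<'E'
from h import *
from cell import status,cams
s=status.observe(); i=cams.get_image('wrist'); np.savez('w2.npz',**i,tcp=s['position'],rot=s['ee_rot'])
cv2.imwrite('pics/w2.png',i['pixels'][:,:,::-1])
i=cams.get_image('scene'); cv2.imwrite('pics/s2.png',cv2.resize(i['pixels'][150:350,300:500],None,fx=3,fy=3)[:,:,::-1])
print(s['position'],s['force'],s['width'],delta(s,*goal([.648,-.1063,s['position'][2]],-.3161+np.pi/2)))
E
```

```text
[0.55511317 0.27383527 0.13019084] [ 0.30108374  0.12794854 -1.14160114] 0.23603151791049984 (array([-3.6000e-04, -4.5418e-01,  1.8163e-01]), array([-1.3326e+00,  2.1000e-03, -1.0000e-04]))
```

View pics/w2.png

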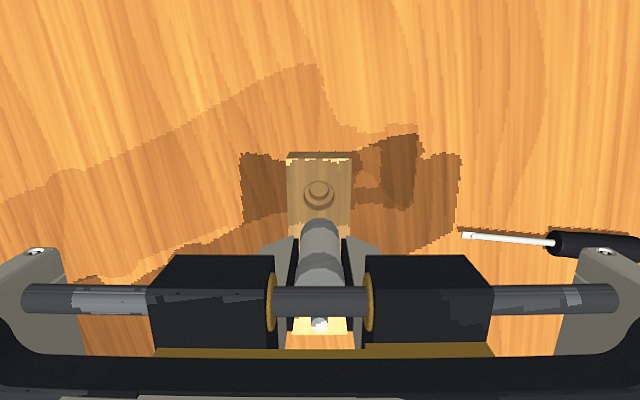

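View pics/s2.png

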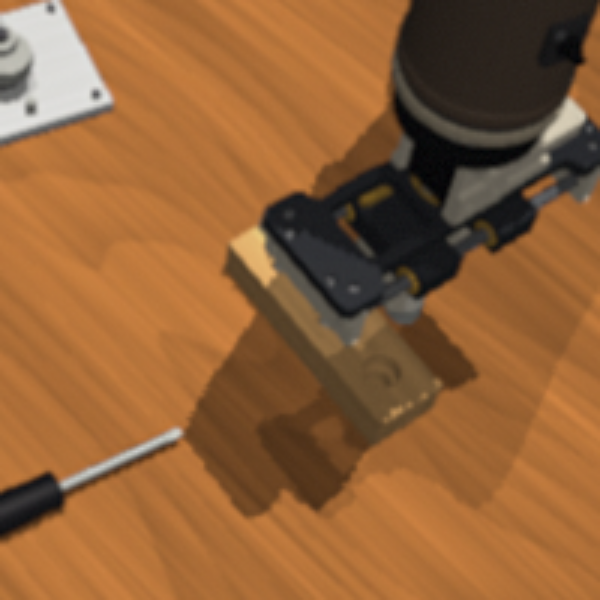

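The fuse is held with its top at about (320,235), and its hole at (318,195) is empty. I'll move to a standoff where the wrist camera looks down on the socket.

step_arm([
  [1,-0.05,-0.474,0.292,-0.95,0,0],
  [1,-0.05,-0.474,0.292,-0.95,0,0],
  [1,-0.05,-0.474,0.292,-0.95,0,0],
  [1,-0.05,-0.474,0.292,-0.95,0,0],
  [1,-0.05,-0.474,0.292,-0.95,0,0],
  [1,-0.05,-0.474,0.292,-0.95,0,0],
  [1,-0.05,-0.474,0.292,-0.95,0,0],
  [1,-0.05,-0.474,0.292,-0.95,0,0],
  [1,-0.05,-0.474,0.292,-0.95,0,0],
  [1,-0.05,-0.474,0.292,-0.95,0,0],
  [1,-0.05,-0.474,0.292,-0.95,0,0],
  [1,-0.05,-0.474,0.292,-0.95,0,0],
])

```text
clock: 4.8
position: [0.7326, -0.1451, 0.1676]
ee_rot: [-0.664, 1.472, 0.656]
force: [-1.3, -1.0, -0.7]
width: 0.235
```

step_arm([
  [1,0,0,0,-0.38,0,0],
  [1,0,0,0,-0.38,0,0],
  [1,0,0,0,-0.38,0,0],
  [1,0,0,0,-0.38,0,0],
  [1,0,0,0,-0.38,0,0],
  [1,0,0,0,-0.38,0,0],
  [1,0,0,0,-0.38,0,0],
])

```text
clock: 5.38
position: [0.7325, -0.1344, 0.1686]
ee_rot: [-0.969, 1.345, 0.97]
force: [-0.5, -0.2, -0.7]
width: 0.233
```

```bash
python3 - <<'E'
from h import *
from cell import status,cams
s=status.observe(); i=cams.get_image('wrist'); np.savez('w3.npz',**i,tcp=s['position'],rot=s['ee_rot'])
cv2.imwrite('pics/w3.png',i['pixels'][:,:,::-1])
print(s['position'],s['joints'].round(3),s['width'],s['clock'],delta(s,*goal([.7336,-.1343,.17],-.3161+np.pi/2)))
E
```

```text
[ 0.7325092  -0.13442848  0.16864448] [ 0.063  0.677  0.085  1.301 -0.058  1.167  1.401] 0.23287464485231152 5.3833 (array([-0.0017 , -0.00124,  0.00058]), array([-0.0053, -0.    , -0.0007]))
```

View pics/w3.png

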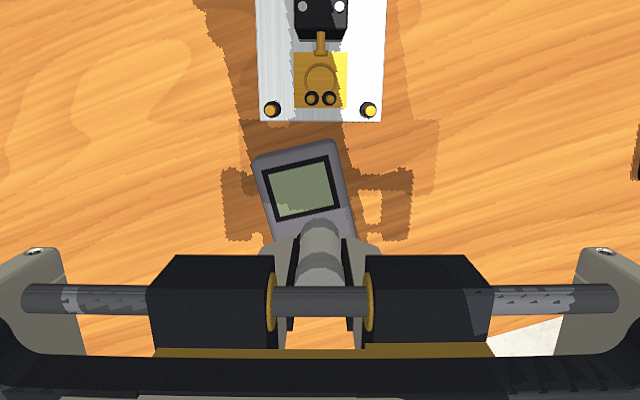

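The wrist view shows the socket mouth near (320,77), the two pins at (311,98) and (329,98), and the plunger at (320,42). I'll zoom in to measure.

```bash
python3 - <<'E'
from h import *
d=load('w3.npz'); p=d['pixels']
cv2.imwrite('pics/w3c.png',cv2.resize(p[20:130,255:385],None,fx=5,fy=5,interpolation=cv2.INTER_CUBIC)[:,:,::-1])
cv2.imwrite('pics/w3f.png',cv2.resize(p[205:345,250:390],None,fx=4,fy=4,interpolation=cv2.INTER_CUBIC)[:,:,::-1])
E
```

```text
(no output)
```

View pics/w3c.png

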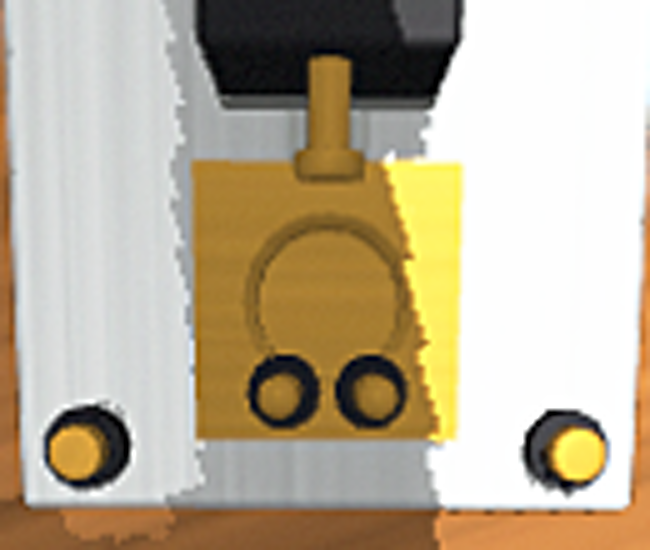

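View pics/w3f.png

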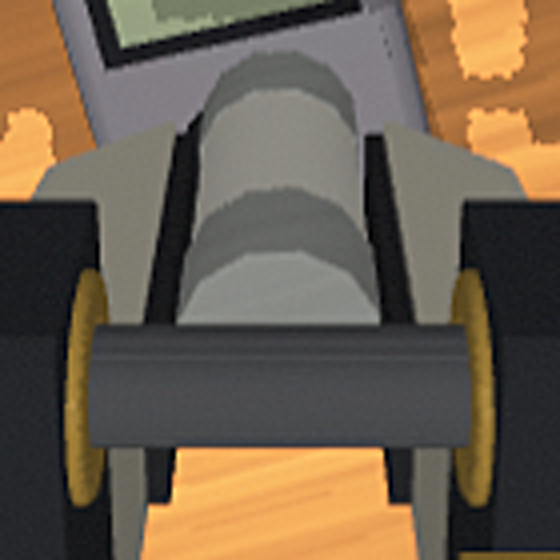

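```bash
python3 - <<'E'
from h import *
d=load('w3.npz')
co=lambda l,o,k:[(o[0]+(u+.5)/k-.5,o[1]+(v+.5)/k-.5) for u,v in l]
T=d['tool_from_camera']
def toolplane(px,x):
    u=cv2.undistortPoints(np.array(px).reshape(-1,1,2),d['camera_matrix'],d['distortion'])[:,0]
    r=np.c_[u,np.ones(len(u))]@T[:3,:3].T; e=T[:3,3]
    return e+r*((x-e[0])/r[:,0])[:,None]
F=(250,205)
print('fuse top far',toolplane(co([(280,250)],F,4),-.0348)*1000,'edges',toolplane(co([(181,318),(379,318)],F,4),-.0348)*1000)
print('foot far',toolplane(co([(278,52)],F,4),.0232)*1000)
C=(255,20); tp=d['tcp'];rt=d['rot']
W=lambda l,z:plane(d,co(l,C,5),z,tp,rt)
print('socket',W([(328,296),(327,298)],.030))
ps=W([(76,455),(578,455)],.034); yv=ps[0]-ps[1]; print(np.linalg.norm(yv), 'yaw',np.arctan2(yv[1],yv[0])-np.pi/2)
ya=np.arctan2(yv[1],yv[0])-np.pi/2
print('socket via posts',ps.mean(0)-.024*np.array([np.cos(ya),np.sin(ya),0]))
pn=W([(281,394),(374,396)],.074); print('pins',pn,pn.mean(0))
M=R.from_rotvec(rt).as_matrix(); print('tool z yaw',np.arctan2(M[1,2],M[0,2])-np.pi/2)
b=W([(193,160),(462,160),(450,437),(195,437)],.03);print('block',b.mean(0))
E
```

```text
fuse top far [[-34.8         11.38488349  -1.10427548]] edges [[-34.8          3.59096246 -11.14908115]
 [-34.8          3.62516952   8.96053242]]
foot far [[23.2        10.2892544  -1.39734379]]
socket [[ 0.64926234 -0.10751465  0.03      ]
 [ 0.64950789 -0.10776848  0.03      ]]
0.08313210502880156 yaw -3.4620244062363836
socket via posts [ 0.69586983 -0.12315199  0.034     ]
pins [[ 0.66088778 -0.11842839  0.074     ]
 [ 0.66529128 -0.10603042  0.074     ]] [ 0.66308953 -0.11222941  0.074     ]
tool z yaw -0.3216777642024564
block [ 0.64985512 -0.10823905  0.03      ]
```

step_arm([
  [1,0,0.05,0,0,0,0],
  [1,0,0.09,0,0,0,0],
  [1,0,0.1097,0,0,0,0],
  [1,0,0.1097,0,0,0,0],
  [1,0,0.1097,0,0,0,0],
  [1,0,0.1097,0,0,0,0],
  [1,0,0.1097,0,0,0,0],
])

```text
clock: 6.02
position: [0.6503, -0.1075, 0.1692]
ee_rot: [-0.971, 1.343, 0.97]
force: [0.5, -0.2, -1.3]
width: 0.231
```

```bash
python3 - <<'E'
from h import *
from cell import status,cams
for k in range(1):
    s=status.observe(); print(s['position'],s['clock'],delta(s,*goal([.6492,-.1067,.08],-.319+np.pi/2)))
for n in ('scene','wrist'):
    i=cams.get_image(n); np.savez(n+'4.npz',**i)
    cv2.imwrite(f'pics/{n}4.png',i['pixels'][:,:,::-1] if n=='wrist' else cv2.resize(i['pixels'][80:220,220:360],None,fx=4,fy=4)[:,:,::-1])
E
```

```text
[ 0.65030566 -0.10754221  0.16919027] 6.0167 (array([0.11149, 0.00174, 0.00057]), array([-0.0006, -0.0001,  0.0009]))
```

View pics/scene4.png

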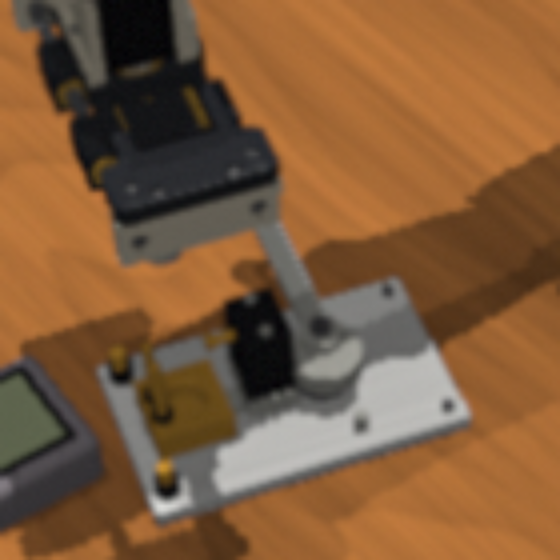

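View pics/wrist4.png

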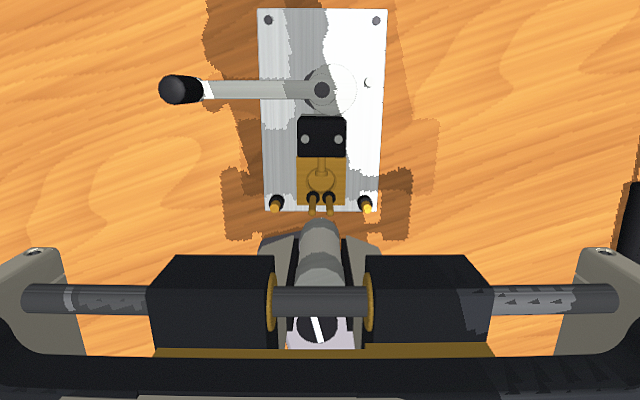

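The wrist view still shows the socket near (321,182), the pins at (312,205) and (329,205), the pivot at (321,90) and the grip at (178,89). I'll measure again from here.

```bash
python3 - <<'E'
import cv2,numpy as np
p=np.load('wrist4.npz')['pixels']
cv2.imwrite('pics/w4c.png',cv2.resize(p[110:220,250:390],None,fx=5,fy=5,interpolation=cv2.INTER_CUBIC)[:,:,::-1])
cv2.imwrite('pics/w4g.png',cv2.resize(p[60:120,150:360],None,fx=3,fy=3,interpolation=cv2.INTER_CUBIC)[:,:,::-1])
E
```

```text
(no output)
```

View pics/w4c.png

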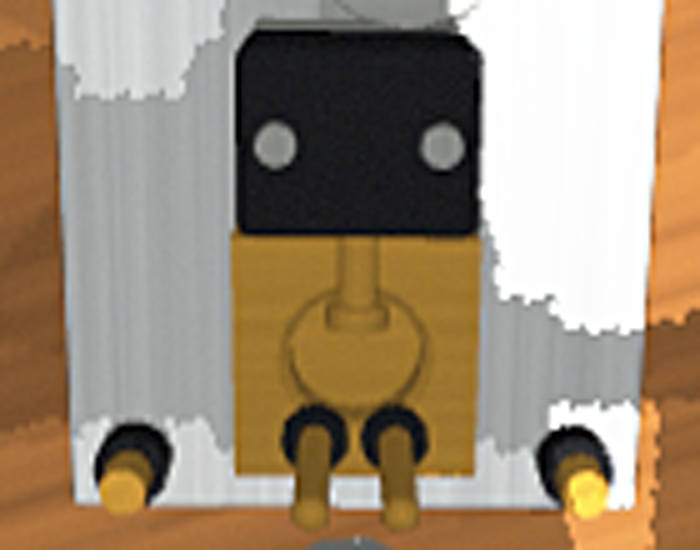

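View pics/w4g.png

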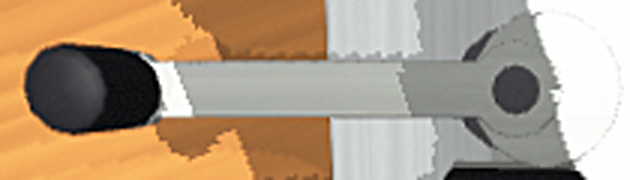

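```bash
python3 - <<'E'
from h import *
d=load('wrist4.npz'); tp=np.array([.65030566,-.10754221,.16919027]); rt=np.array([-.971,1.343,.97])
co=lambda l,o,k:[(o[0]+(u+.5)/k-.5,o[1]+(v+.5)/k-.5) for u,v in l]
W=lambda l,z,C=(250,110),k=5:plane(d,co(l,C,k),z,tp,rt)
print('socket',W([(356,348)],.030))
ps=W([(122,493),(588,493)],.034); yv=ps[0]-ps[1]; ya=np.arctan2(-yv[0]*-1 if 0 else yv[1],yv[0])
print(ps,np.linalg.norm(yv))
yd=yv[:2]/np.linalg.norm(yv); yd=yd if yd[1]>0 else -yd
xd=np.array([yd[1],-yd[0]]); print('yaw',np.arctan2(xd[1],xd[0]),'socket via posts',ps.mean(0)[:2]-.024*xd)
pn=W([(311,512),(400,514)],.074).mean(0); print('pins mean',pn, 'along x from socket', (pn[:2]-W([(356,348)],.030)[0,:2])@xd)
print('plunger tip', W([(358,310)],.069),)
g=W([(65,88)],.092,(150,60),3);pv=W([(516,90)],.055,(150,60),3);print('grip',g,'pivot',pv,np.linalg.norm((g-pv)[:,:2]))
E
```

```text
socket [[ 0.64811636 -0.1068943   0.03      ]]
[[ 0.6595516  -0.15508531  0.034     ]
 [ 0.68584854 -0.07525766  0.034     ]] 0.08404750470662002
yaw -0.31822578415911246 socket via posts [ 0.64990506 -0.10766232]
pins mean [ 0.66241618 -0.11181674  0.074     ] along x from socket 0.015121995289624084
plunger tip [[ 0.63279854 -0.1016713   0.069     ]]
grip [[ 0.5435902  -0.17628973  0.092     ]] pivot [[ 0.57563253 -0.08248312  0.055     ]] 0.09912814886051066
```

step_arm([
  [1,0.03,0.0007,0.001,0,0,0],
  [1,0.06,0.0007,0.001,0,0,0],
  [1,0.08,0.0007,0.001,0,0,0],
  [1,0.095,0.0007,0.001,0,0,0],
  [1,0.105,0.0007,0.001,0,0,0],
  [1,0.115,0.0007,0.001,0,0,0],
  [1,0.12,0.0007,0.001,0,0,0],
  [1,0.125,0.0007,0.001,0,0,0],
  [1,0.13,0.0007,0.001,0,0,0],
  [1,0.135,0.0007,0.001,0,0,0],
  [1,0.135,0.0007,0.001,0,0,0],
  [1,0.135,0.0007,0.001,0,0,0],
])

```text
clock: 7.12
position: [0.6491, -0.1062, 0.0612]
ee_rot: [-0.971, 1.343, 0.971]
force: [-0.3, -0.3, -0.1]
width: 0.233
```

```bash
python3 - <<'E'
from h import *
from cell import status,cams
s=status.observe(); print(s['position'],s['force'],s['clock'])
for n in ('scene','wrist'):
    i=cams.get_image(n); np.savez(n+'5.npz',**i)
    cv2.imwrite(f'pics/{n}5.png',i['pixels'][:,:,::-1] if n=='wrist' else cv2.resize(i['pixels'][100:220,220:360],None,fx=5,fy=5,interpolation=2)[:,:,::-1])
E
```

```text
[ 0.64913316 -0.10621384  0.06123099] [-0.28955198 -0.32199022 -0.10185001] 7.1167
```

View pics/scene5.png

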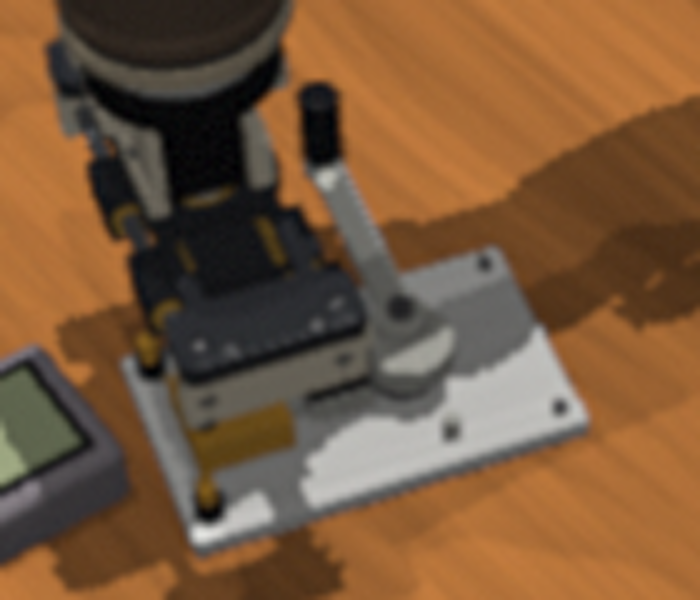

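View pics/wrist5.png

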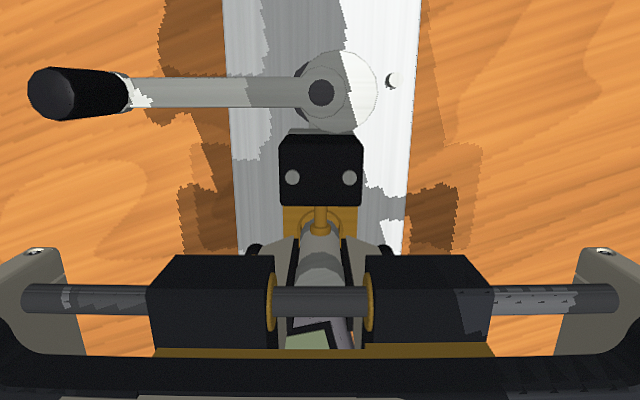

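There's no contact so far, and the plunger at (320,222) lines up with the fuse. I'll lower slowly.

step_arm([
  [1,0.003,0,0,0,0,0],
  [1,0.006,0,0,0,0,0],
  [1,0.009,0,0,0,0,0],
  [1,0.012,0,0,0,0,0],
  [1,0.014,0,0,0,0,0],
  [1,0.014,0,0,0,0,0],
])

```text
clock: 7.72
position: [0.6491, -0.1062, 0.0495]
ee_rot: [-0.971, 1.343, 0.971]
force: [0.1, -0.2, -0.2]
width: 0.232
```

step_arm([
  [1,0.002,0,0,0,0,0],
  [1,0.004,0,0,0,0,0],
  [1,0.006,0,0,0,0,0],
  [1,0.008,0,0,0,0,0],
  [1,0.009,0,0,0,0,0],
  [1,0.009,0,0,0,0,0],
])

```text
clock: 8.22
position: [0.6492, -0.1062, 0.0426]
ee_rot: [-0.971, 1.343, 0.971]
force: [1.3, -0.7, -1.8]
width: 0.23
```

step_arm([
  [1,0.001,0,0,0,0,0],
  [1,0.0015,0,0,0,0,0],
  [1,0.002,0,0,0,0,0],
  [1,0.002,0,0,0,0,0],
])

```text
clock: 8.55
position: [0.6492, -0.1062, 0.0413]
ee_rot: [-0.971, 1.343, 0.971]
force: [1.4, 0.3, 0.6]
width: 0.234
```

step_arm([
  [1,0.001,0,0,0,0,0],
  [1,0.0015,0,0,0,0,0],
  [1,0.0015,0,0,0,0,0],
])

```text
clock: 8.8
position: [0.6494, -0.1063, 0.0412]
ee_rot: [-0.971, 1.343, 0.971]
force: [-3.2, 0.2, 11.3]
width: 0.233
```

The floor contact shows as 11 N upward at the expected height, so the fuse is home. I'll let go and look.

step_arm([
  [0.2,0,0,0,0,0,0],
  [-0.1,0,0,0,0,0,0],
  [-0.1,0,0,0,0,0,0],
  [-0.1,0,0,0,0,0,0],
  [-0.1,0,0,0,0,0,0],
])

```text
clock: 9.22
position: [0.6489, -0.1061, 0.0397]
ee_rot: [-0.971, 1.344, 0.972]
force: [0.2, 0.0, 0.1]
width: 0.53
```

step_arm([
  [-0.1,-0.02,0,0,0,0,0],
  [-0.1,-0.06,0,0,0,0,0],
  [-0.1,-0.1,0,0,0,0,0],
  [-0.1,-0.11,0,0,0,0,0],
  [-0.1,-0.11,0,0,0,0,0],
  [-0.1,-0.11,0,0,0,0,0],
])

```text
clock: 9.72
position: [0.6491, -0.1062, 0.1279]
ee_rot: [-0.971, 1.343, 0.971]
force: [0.6, 0.6, 0.3]
width: 0.551
```

```bash
python3 - <<'E'
from h import *
from cell import status,cams
s=status.observe(); i=cams.get_image('wrist'); np.savez('w6.npz',**i,tcp=s['position'],rot=s['ee_rot'])
print(s['position'],s['force'],s['clock'],s['width'])
cv2.imwrite('pics/w6.png',i['pixels'][:,:,::-1])
i=cams.get_image('scene');cv2.imwrite('pics/s6.png',cv2.resize(i['pixels'][100:220,220:360],None,fx=5,fy=5,interpolation=2)[:,:,::-1])
d=load('w6.npz'); c=cloud(d,d['tcp'],d['rot'])
m=(abs(c[...,2]-.076)<.012)&(np.hypot(c[...,0]-.649,c[...,1]+.1065)<.016); v,u=np.nonzero(m); print(len(u),u.mean(),v.mean(),c[m].mean(0),np.percentile(c[m][:,2],[5,50,95]))
E
```

```text
[ 0.64911968 -0.10616799  0.12788861] [0.58427968 0.55606899 0.31805981] 9.7167 0.5513169844350029
1040 319.5548076923077 214.7471153846154 [ 0.64836994 -0.10713052  0.07383921] [0.06733546 0.07487509 0.07607672]
```

View pics/w6.png

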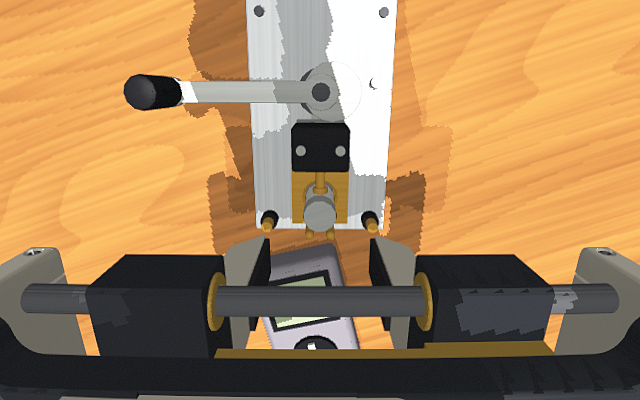

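View pics/s6.png

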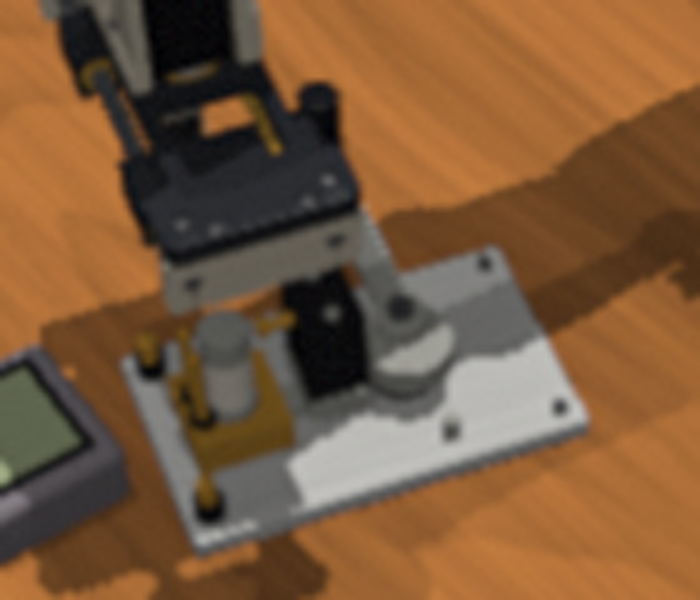

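The fuse stands upright with its top at z≈0.075 at pixel (320,215), and it has been let go. Next I'll move above the lever's grip.

step_arm([
  [-0.1,0,0.04,-0.05,0,0,0],
  [-0.1,0,0.08,-0.1,0,0,0],
  [-0.1,0,0.0984,-0.125,0,0,0],
  [-0.1,0,0.0984,-0.125,0,0,0],
  [-0.1,0,0.0984,-0.125,0,0,0],
  [-0.1,0,0.0984,-0.125,0,0,0],
  [-0.1,0,0.0984,-0.125,0,0,0],
])

```text
clock: 10.4
position: [0.5438, -0.1753, 0.1273]
ee_rot: [-0.972, 1.343, 0.973]
force: [-0.1, -0.2, -0.4]
width: 0.552
```

```bash
python3 - <<'E'
from h import *
from cell import status,cams
s=status.observe(); i=cams.get_image('wrist'); np.savez('w7.npz',**i,tcp=s['position'],rot=s['ee_rot'])
print(s['position'],s['force'],s['clock'],s['width'],delta(s,*goal([.5429,-.1762,.058],-.318+np.pi/2)))
cv2.imwrite('pics/w7.png',i['pixels'][:,:,::-1])
E
```

```text
[ 0.54381509 -0.17530763  0.12729466] [-0.07101843 -0.21402295 -0.36724012] 10.4 0.5516628681451521 (array([ 0.08662,  0.00069, -0.00148]), array([ 0.0006,  0.0007, -0.0005]))
```

View pics/w7.png

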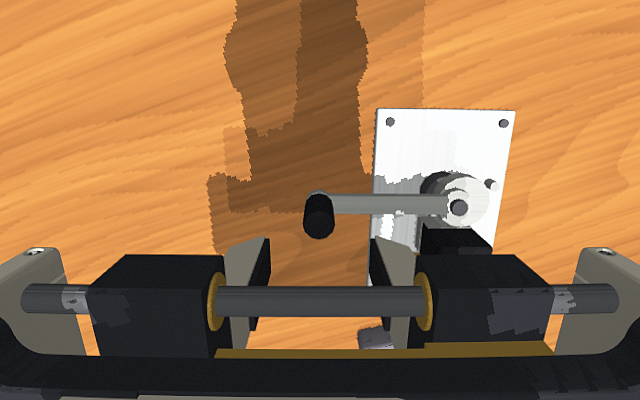

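The grip top at (320,222) sits midway between the fingers, so I'll descend and close.

step_arm([
  [-0.1,0.03,0.0005,-0.0007,0,0,0],
  [-0.1,0.05,0.0005,-0.0007,0,0,0],
  [-0.1,0.07,0.0005,-0.0007,0,0,0],
  [-0.1,0.082,0.0005,-0.0007,0,0,0],
  [-0.1,0.086,0.0005,-0.0007,0,0,0],
  [-0.1,0.086,0.0005,-0.0007,0,0,0],
  [-0.1,0.086,0.0005,-0.0007,0,0,0],
])

```text
clock: 11.03
position: [0.543, -0.1767, 0.0595]
ee_rot: [-0.972, 1.343, 0.971]
force: [0.4, 0.0, 0.4]
width: 0.551
```

step_arm([
  [1,0,0,0,0,0,0],
  [1,0,0,0,0,0,0],
  [1,0,0,0,0,0,0],
  [1,0,0,0,0,0,0],
  [1,0,0,0,0,0,0],
  [1,0,0,0,0,0,0],
  [1,0,0,0,0,0,0],
], newtons=25)

```text
clock: 11.62
position: [0.5431, -0.1758, 0.0594]
ee_rot: [-0.971, 1.342, 0.972]
force: [0.7, 4.3, 3.2]
width: 0.212
```

```bash
python3 - <<'E'
from h import *
from cell import status,cams
s=status.observe(); i=cams.get_image('wrist')
print(s['position'],s['force'],s['clock'],s['width'])
cv2.imwrite('pics/w8.png',i['pixels'][:,:,::-1])
M=R.from_rotvec(s['ee_rot']).as_matrix();print(M.round(3))
ps=np.array([.5742,-.0815]);print(np.linalg.norm(s['position'][:2]-ps))
E
```

```text
[ 0.54305468 -0.17576224  0.05942767] [0.74879879 4.26266615 3.24416399] 11.6167 0.21191445236709547
[[ 0.001 -0.95   0.313]
 [ 0.001  0.313  0.95 ]
 [-1.    -0.001  0.001]]
0.09927437429166429
```

View pics/w8.png

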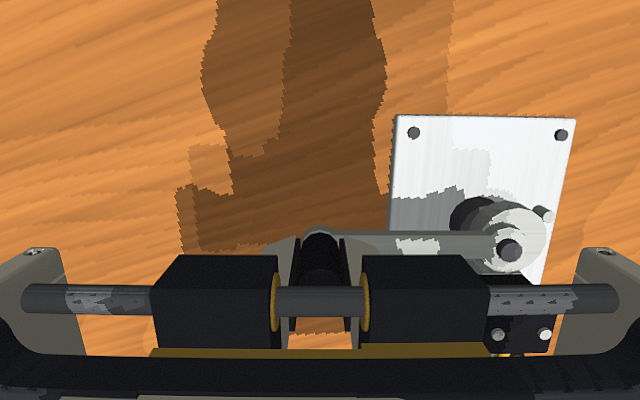

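step_arm([
  [1,0,0.0098,0.0008,0,0,0],
  [1,0,0.0196,0.0018,0,0,0],
  [1,0,0.0386,0.0063,0,0,0],
  [1,0,0.0567,0.0138,0,0,0],
  [1,0,0.0735,0.0242,0,0,0],
  [1,0,0.0884,0.037,0,0,0],
  [1,0,0.0884,0.037,0,0,0],
])

```text
clock: 12.25
position: [0.4811, -0.1276, 0.0593]
ee_rot: [-0.97, 1.348, 0.971]
force: [-6.9, -7.4, 7.1]
width: 0.212
```

```bash
python3 - <<'E'
from h import *
from cell import status,cams
s=status.observe(); i=cams.get_image('wrist'); np.savez('w9.npz',**i,tcp=s['position'],rot=s['ee_rot'])
print(s['position'],s['force'],s['ft_torque'],s['clock'],s['width'])
cv2.imwrite('pics/w9.png',i['pixels'][:,:,::-1])
M=R.from_rotvec(s['ee_rot']).as_matrix();print(M.round(3))
i=cams.get_image('top'); np.savez('t9.npz',**i); cv2.imwrite('pics/t9.png',cv2.resize(i['pixels'][170:290,315:435],None,fx=5,fy=5,interpolation=2)[:,:,::-1])
i=cams.get_image('scene');cv2.imwrite('pics/s9.png',cv2.resize(i['pixels'][80:220,220:360],None,fx=4,fy=4,interpolation=2)[:,:,::-1])
E
```

```text
[ 0.48107644 -0.12761503  0.05929861] [-6.9063208  -7.44230413  7.07659503] [-1.77926477  1.55397016 -0.25132094] 12.25 0.2117754948110224
[[-0.004 -0.949  0.315]
 [-0.002  0.315  0.949]
 [-1.     0.003 -0.003]]
```

View pics/w9.png

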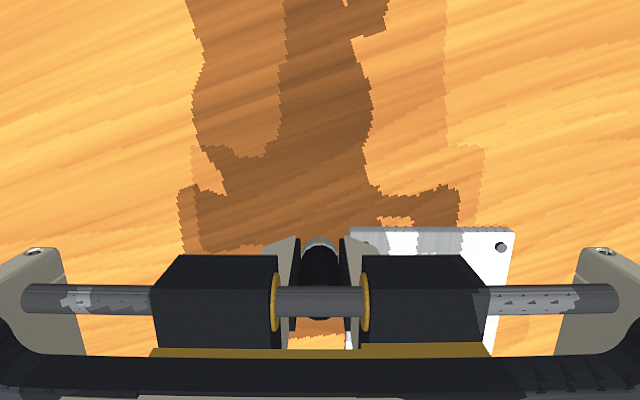

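View pics/t9.png

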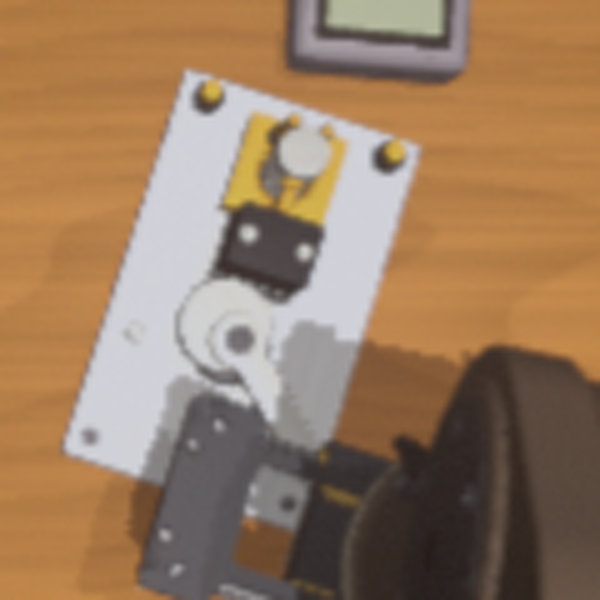

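View pics/s9.png

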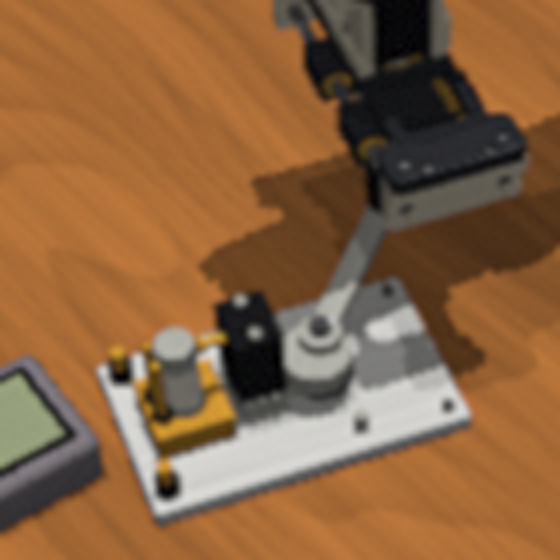

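```bash
python3 - <<'E'
from h import *
d=load('t9.npz')
cv2.imwrite('pics/t9g.png',cv2.resize(d['pixels'][255:295,350:400],None,fx=12,fy=12,interpolation=2)[:,:,::-1])
c=cloud(d)
for v in range(264,276,2): print([tuple((c[v,u]*1000).round().astype(int)) for u in range(366,380,2)])
E
```

```text
[(np.int64(519), np.int64(-93), np.int64(15)), (np.int64(519), np.int64(-97), np.int64(14)), (np.int64(519), np.int64(-101), np.int64(15)), (np.int64(516), np.int64(-83), np.int64(164)), (np.int64(516), np.int64(-86), np.int64(169)), (np.int64(516), np.int64(-89), np.int64(171)), (np.int64(516), np.int64(-93), np.int64(169))]
[(np.int64(515), np.int64(-93), np.int64(14)), (np.int64(515), np.int64(-97), np.int64(15)), (np.int64(515), np.int64(-101), np.int64(14)), (np.int64(515), np.int64(-106), np.int64(14)), (np.int64(515), np.int64(-111), np.int64(11)), (np.int64(514), np.int64(-108), np.int64(56)), (np.int64(513), np.int64(-94), np.int64(166))]
[(np.int64(511), np.int64(-93), np.int64(15)), (np.int64(511), np.int64(-97), np.int64(12)), (np.int64(511), np.int64(-101), np.int64(16)), (np.int64(511), np.int64(-106), np.int64(14)), (np.int64(511), np.int64(-110), np.int64(13)), (np.int64(509), np.int64(-96), np.int64(131)), (np.int64(509), np.int64(-96), np.int64(149))]
[(np.int64(506), np.int64(-92), np.int64(15)), (np.int64(506), np.int64(-97), np.int64(14)), (np.int64(506), np.int6
[... 165 characters left out ...]
(np.int64(506), np.int64(-96), np.int64(152))]
[(np.int64(502), np.int64(-93), np.int64(12)), (np.int64(502), np.int64(-97), np.int64(14)), (np.int64(502), np.int64(-101), np.int64(14)), (np.int64(502), np.int64(-105), np.int64(15)), (np.int64(502), np.int64(-109), np.int64(17)), (np.int64(502), np.int64(-93), np.int64(145)), (np.int64(502), np.int64(-96), np.int64(152))]
[(np.int64(498), np.int64(-94), np.int64(1)), (np.int64(498), np.int64(-98), np.int64(2)), (np.int64(498), np.int64(-101), np.int64(13)), (np.int64(498), np.int64(-105), np.int64(16)), (np.int64(498), np.int64(-92), np.int64(128)), (np.int64(498), np.int64(-92), np.int64(153)), (np.int64(498), np.int64(-96), np.int64(149))]
```

View pics/t9g.png

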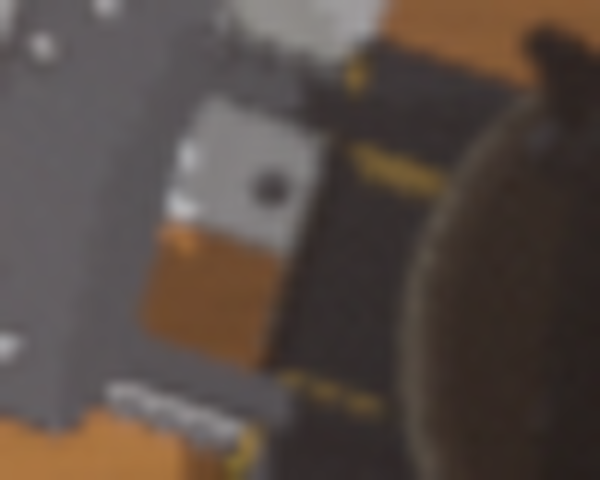

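The wrist view shows the grip still held at (320,280). It has rolled a few mm along the pads because the tool kept its orientation. I'll turn the tool with the lever for the rest of the swing.

step_arm([
  [1,0,0.006,0.0067,0.067,0,0],
  [1,0,0.0119,0.0135,0.133,0,0],
  [1,0,0.017,0.021,0.2,0,0],
  [1,0,0.0219,0.0285,0.267,0,0],
  [1,0,0.0258,0.0367,0.333,0,0],
  [1,0,0.0295,0.0449,0.4,0,0],
  [1,0,0.0323,0.0534,0.467,0,0],
  [1,0,0.0349,0.062,0.533,0,0],
  [1,0,0.0349,0.062,0.533,0,0],
])

```text
clock: 13.15
position: [0.4703, -0.0711, 0.0592]
ee_rot: [-0.538, 1.508, 0.54]
force: [-12.1, -4.5, 15.9]
width: 0.21
```

```bash
python3 - <<'E'
from h import *
from cell import status,cams
s=status.observe()
M=R.from_rotvec(s['ee_rot']).as_matrix();print(s['position'],'Ftool',(M.T@s['force']).round(2),s['clock'],s['width'],np.degrees(np.arctan2(M[1,2],M[0,2])))
ya=-.318; xd=np.array([np.cos(ya),np.sin(ya)]);yd=np.array([-xd[1],xd[0]]);r=s['position'][:2]-[.5742,-.0815];print('jig rel pivot',r@xd,r@yd,np.linalg.norm(r))
i=cams.get_image('wrist'); cv2.imwrite('pics/w10.png',i['pixels'][:,:,::-1])
i=cams.get_image('top'); np.savez('t10.npz',**i); cv2.imwrite('pics/t10.png',cv2.resize(i['pixels'][170:290,315:435],None,fx=5,fy=5,interpolation=2)[:,:,::-1])
E
```

```text
[ 0.47030886 -0.07109004  0.05916514] Ftool [-15.79   4.26 -12.26] 13.15 0.2103433954307488 39.44461248009894
jig rel pivot -0.1019371707572027 -0.022595346295515642 0.10441138087487098
```

View pics/w10.png

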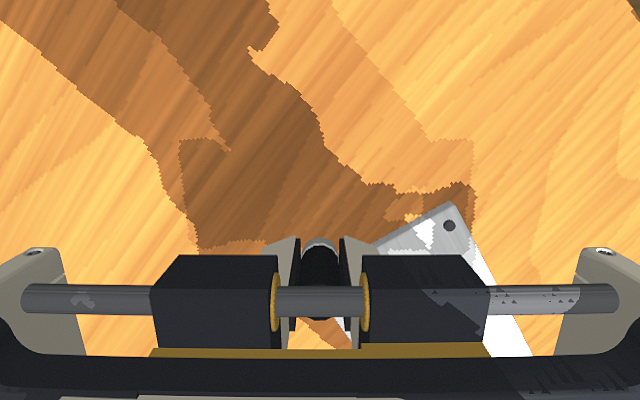

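View pics/t10.png

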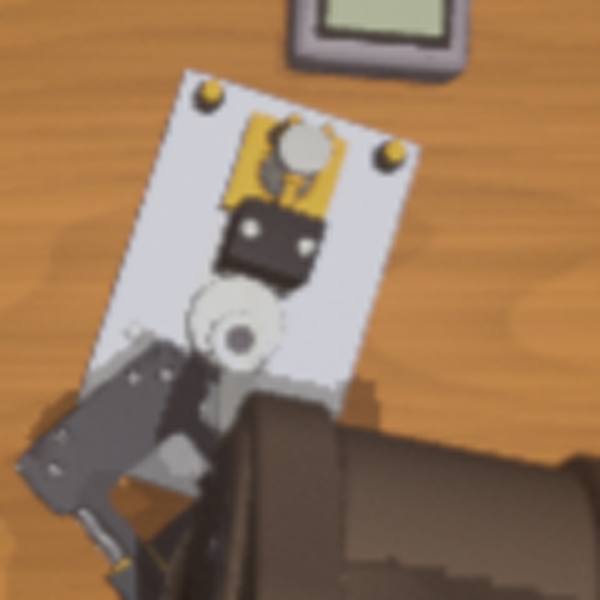

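step_arm([
  [1,-0.0005,0.0075,0.0093,0.086,0,0],
  [1,-0.001,0.015,0.0186,0.171,0,0],
  [1,-0.0015,0.022,0.0278,0.257,0,0],
  [1,-0.0015,0.022,0.0278,0.257,0,0],
  [1,-0.0015,0.022,0.0278,0.257,0,0],
])

```text
clock: 13.67
position: [0.4766, -0.0436, 0.0594]
ee_rot: [-0.335, 1.55, 0.335]
force: [-7.2, -2.3, -3.7]
width: 0.206
```

```bash
python3 - <<'E'
from h import *
from cell import status,cams
s=status.observe()
M=R.from_rotvec(s['ee_rot']).as_matrix();print(s['position'],s['force'].round(2),'Ftool',(M.T@s['force']).round(2),s['clock'],s['width'],np.degrees(np.arctan2(M[1,2],M[0,2])))
ya=-.318; xd=np.array([np.cos(ya),np.sin(ya)]);yd=np.array([-xd[1],xd[0]]);r=s['position'][:2]-[.5742,-.0815];print('jig rel pivot',r@xd,r@yd,np.linalg.norm(r),'F jig',s['force'][:2]@xd,s['force'][:2]@yd)
i=cams.get_image('wrist'); np.savez('w11.npz',**i,tcp=s['position'],rot=s['ee_rot']);cv2.imwrite('pics/w11.png',i['pixels'][:,:,::-1])
i=cams.get_image('top'); np.savez('t11.npz',**i); cv2.imwrite('pics/t11.png',cv2.resize(i['pixels'][170:290,315:435],None,fx=5,fy=5,interpolation=2)[:,:,::-1])
i=cams.get_image('scene'); np.savez('s11.npz',**i);cv2.imwrite('pics/s11.png',cv2.resize(i['pixels'][80:220,220:360],None,fx=4,fy=4,interpolation=2)[:,:,::-1])
E
```

```text
[ 0.47656444 -0.04363576  0.05942381] [-7.19 -2.32 -3.67] Ftool [ 3.71  0.86 -7.49] 13.6667 0.20595711229486938 24.434837976518978
jig rel pivot -0.10457928724525158 0.0054383655002387685 0.10472059558672796 F jig -6.103818635828245 -4.451493797910648
```

View pics/w11.png

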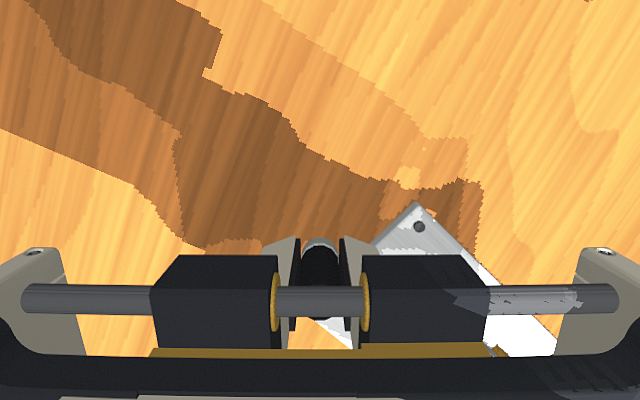

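View pics/t11.png

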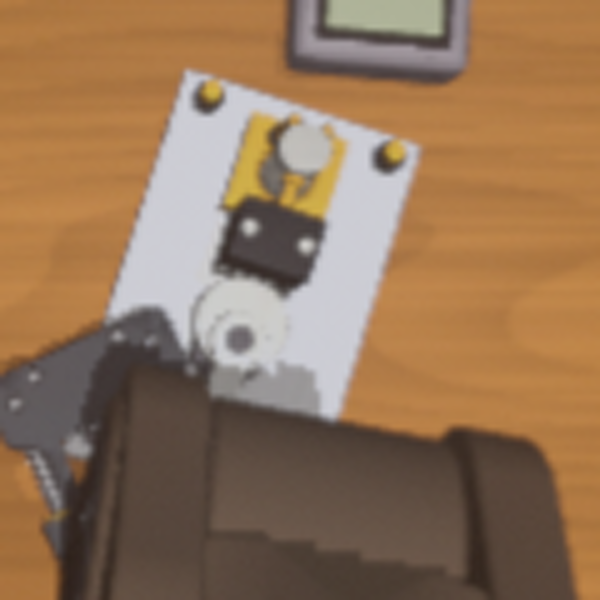

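View pics/s11.png

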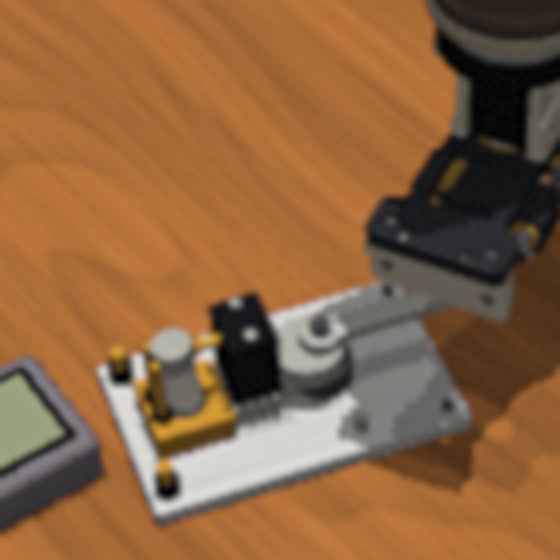

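```bash
python3 - <<'E'
from h import *
d=load('s11.npz'); cv2.imwrite('pics/s11z.png',cv2.resize(d['pixels'][140:190,280:350],None,fx=11,fy=11,interpolation=2)[:,:,::-1])
d=load('t11.npz'); cv2.imwrite('pics/t11z.png',cv2.resize(d['pixels'][220:260,340:395],None,fx=12,fy=12,interpolation=2)[:,:,::-1])
d=load('top0.npz'); cv2.imwrite('pics/t0z.png',cv2.resize(d['pixels'][220:260,340:395],None,fx=12,fy=12,interpolation=2)[:,:,::-1])
E
```

```text
(no output)
```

View pics/s11z.png

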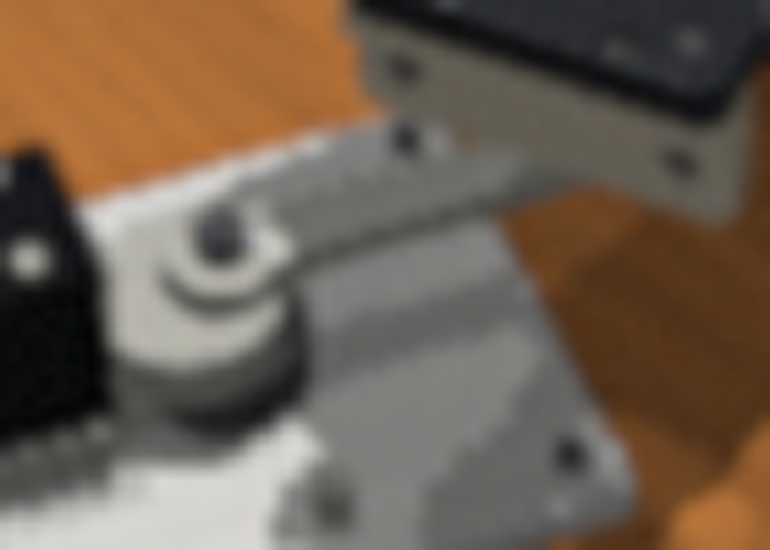

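View pics/t11z.png

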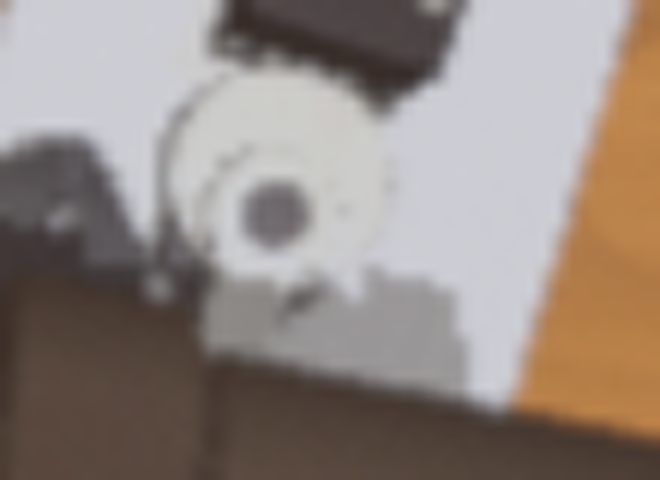

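View pics/t0z.png

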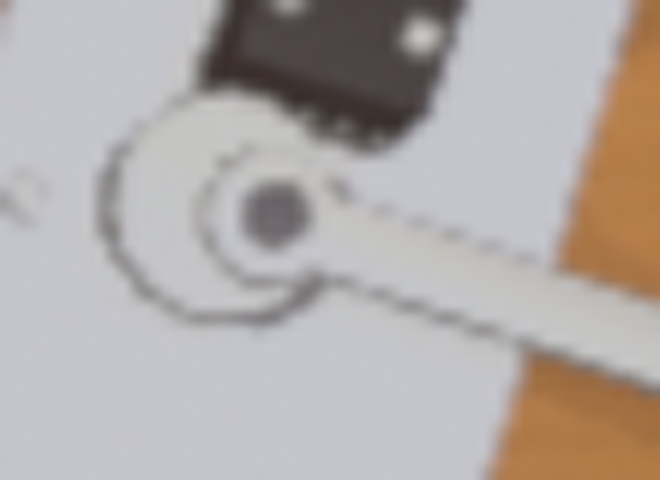

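```bash
python3 - <<'E'
from h import *
d=load('s11.npz')
co=lambda l,o,k:[(o[0]+(u+.5)/k-.5,o[1]+(v+.5)/k-.5) for u,v in l]
W=lambda l,z:plane(d,co(l,(280,140),11),z)
def yaw(a): v=a[0]-a[1]; return np.degrees(np.arctan2(v[1],v[0]))
print('arm edge', yaw(W([(310,256),(500,196)],.052)), yaw(W([(305,272),(510,210)],.044)))
# refine: gradient edge between arm top and dark side face
g=cv2.cvtColor(d['pixels'],cv2.COLOR_RGB2GRAY)
big=cv2.resize(g[140:190,280:350],None,fx=11,fy=11,interpolation=cv2.INTER_CUBIC).astype(float)
for name,sgn in(('top->side',-1),('side->plate',1)):
    P=[]
    for u in range(320,480,10):
        yc=256+(u-310)*(-60/190); lo=int(yc-12);  
        if sgn>0: lo=int(yc+2)
        gr=sgn*np.gradient(cv2.GaussianBlur(big,(0,0),3)[:,u])[lo:lo+26]; P.append((u,lo+gr.argmax()))
    P=np.array(P,float); f=np.polyfit(P[:,0],P[:,1],1); print(name,f,np.std(P[:,1]-np.polyval(f,P[:,0])))
    z=.052 if sgn<0 else .044
    print(yaw(W([(320,np.polyval(f,320)),(480,np.polyval(f,480))],z)))
# plate near edge y-: jig yaw from scene full corners (crop s11: (160,518),(468,420))
print('plate', yaw(plane(d,co([(160,516),(466,418)],(220,80),4),.012)),'expected -18.2')
# fuse top
d=load('t11.npz'); print('fuse top',plane(d,co([(304,146)],(315,170),5),.076),'rest: jig socket .648,-.1063')
E
```

```text
arm edge -17.832705607742508 -18.74806075222815
top->side [-3.05588235e-01  3.42332353e+02] 1.9475663546802062
-18.47787095285317
side->plate [-3.01764706e-01  3.65447059e+02] 1.6750768200119013
-18.798701338293366
plate -18.488674216979405 expected -18.2
fuse top [[ 0.65163091 -0.10690974  0.076     ]] rest: jig socket .648,-.1063
```

The arm lies at −18.5° against the jig's −18.3°, so the cam is at about 90°. I'll hold for a moment, check for drift, then hand in.

step_arm([
  [1,0,0,0,0,0,0],
  [1,0,0,0,0,0,0],
  [1,0,0,0,0,0,0],
  [1,0,0,0,0,0,0],
  [1,0,0,0,0,0,0],
  [1,0,0,0,0,0,0],
])

```text
clock: 14.32
position: [0.4764, -0.0441, 0.0594]
ee_rot: [-0.334, 1.55, 0.335]
force: [-6.3, -2.5, -3.9]
width: 0.214
```

```bash
python3 - <<'E'
from h import *
from cell import status,cams
s=status.observe();print(s['position'],s['force'],s['width'],s['clock'])
i=cams.get_image('scene');cv2.imwrite('pics/s12.png',i['pixels'][:,:,::-1])
i=cams.get_image('wrist');cv2.imwrite('pics/w12.png',i['pixels'][:,:,::-1])
E
```

```text
[ 0.47642734 -0.04409359  0.05943304] [-6.32772738 -2.46868378 -3.93783256] 0.21420324271394636 14.3167
```

View pics/s12.png

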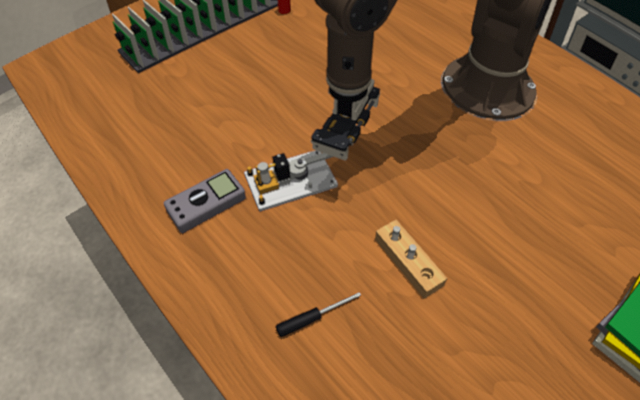

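View pics/w12.png

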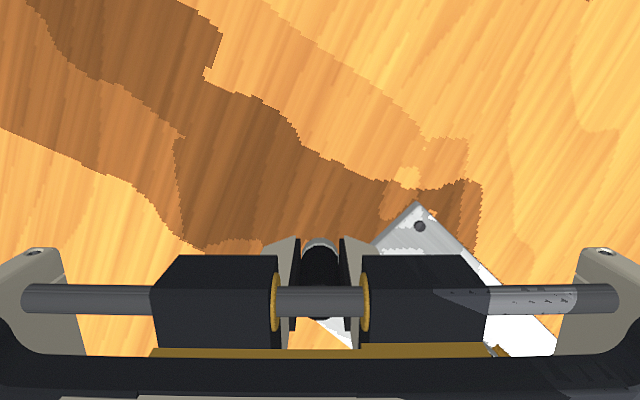

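The hold is stable. The fuse is upright at (263,175), the slim fuses are at (396,233) and (411,251), and the meter and screwdriver haven't moved. I'm handing in.

```bash
python3 -c "
from cell import arm; print(arm.sign_off())"
```

```text
the job is handed in; nothing more can be done
None
```

I lifted the thick fuse out of the stand, lowered it into the jig's socket until it touched the floor, and let go. I then gripped the lever's hand grip, swung it clockwise to highest lift and handed the job in while still holding it. Sign-off gives no verdict, so I don't know how it was judged.

**Checks that look good**
- **Fuse seated:** after I let go, its top measured about 75–76 mm above the bench, against 76 mm for fully home, and it stood upright.
- **Fuse under the plunger:** in the last top view its top was about 3 mm from where I had put the socket centre from the first top view. That fits it being pressed against the pins.
- **Lever angle:** the arm lay at −18.5° (the edges I measured gave −17.8 to −18.8°), against about −18.3° for the jig. That puts the cam at about 90°, and my position moved only about 0.5 mm over the last 0.6 s.
- **Bystanders:** in the last scene picture the two slim fuses, the screwdriver and the meter were where they started, judged by eye.

**Things that disagreed or were not checked**
- **Grip rolled:** the hand grip rolled about 6 mm along the pads in the first half of the swing, because I kept the tool's orientation fixed. I turned the tool with the lever for the rest.
- **Side and vertical forces:** these reached about 10 N sideways and 16 N vertically during the swing. At the end the total force on the tool was about 8 N.
- **Camera mismatch:** the wrist and top cameras disagreed by 2–3 mm on the fuse's position and 1.5–2 mm on the socket's. I allowed for this when placing the fuse.
- **Plunger force:** I had no way to measure it, so the 4 N requirement is inferred from the lever angle alone.

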